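# Hang the rinsed curtain rings over the crate

## Robot

A 6-joint arm with a two-finger parallel gripper is mounted at the origin on the work surface. World frame = base frame: x ahead of the robot, y to its left, z up, the work surface at z = 0. Lengths are in mm, angles in rad, forces in N, time in s.
With the tool pointing down it reaches from about 325 to 750 mm from the base axis. Payload 7.6 kg.
Tool frame: the origin (TCP) lies midway between the tips of the shut fingers; the grasp point (between the pads) lies 19 mm behind it; z points along the fingers, y is the direction in which the jaws open and shut (so a half turn about z gives the same grasp; the last joint's range is limited). The gripper opens to 85 mm and grips with 20 to 120 N. Pads are 22 mm wide; open, the fingers measure 114 mm over their backs; the gripper's body (76 mm by 85 mm) begins 54 mm behind the grasp point. The pads swing forward as they close: fully open they stand 13 mm farther back than shut.
Start: joints at [-1.371, 0.052, 1.401, -0, 1.689, -0.07], TCP at [139.957, -506.021, 231.323] pointing down, gripper open.
Joint ranges: [-2.9, 2.9], [-0.91, 2.17], [0.12, 2.37], [-1.06, 4.2], [0.26, 2.73], [-2.93, 2.93]. Speed limits (rad/s): [2.57, 2.57, 3.01, 3.14, 3.14, 3.14].

## Interface

Orientations are given as a unit quaternion [x, y, z, w].
In Python, from plant import bot gives the robot as it stands.
- The arm moves only by the shell command python3 -m handwheel 'ROWS'. ROWS is text: rows parted by semicolons, each of 7 numbers parted by spaces: the shift along the tool's x, y, z in units of 40 mm (1.0 is 40 mm), then the turn, a rotation vector about the tool's x, y, z in units of 6 degrees (1.0 is 6 degrees), then the opening, from 0 (shut) to 1 (fully open). In form: tx ty tz rx ry rz fingers; .... A call has 1 to 12 rows; each row is the pose to reach, as a shift and turn from the pose measured when the call began, along the tool's axes at that moment; what a row does not reach only later rows make up. A row lasts 1/10 s, in which the tool goes at most 50 mm and 8.59 degrees, less where a joint would pass 70% of its speed; a pose out of reach is approached as far as the arm can. A call with a gripper value outside its range is refused whole. The fingers move at their own pace and stop on an object; the grip force is fixed at half the most. Time passes only in rows, so rows that repeat a pose let the fingers close. It gives the time, the measured TCP pose, the force and the opening at its end, in the units of the state.
- bot.get_state(): the state, without advancing time (a new reading comes with each control period).
- bot.capture(name): name is "scene" or "top"; returns a dict with "img" (400x640x3 uint8, blue, green, red), "z_map" (400x640 float32, mm along the optical axis (not along the pixel's ray), 0 where there is no reading), "camera_matrix" (3x3 intrinsics, pixels), "world_to_cam" (4x4, takes a point from world to camera coordinates). Camera axes: x right, y down, z forward; pixel columns grow to the right and rows downward; lengths in mm; the calibration is good to about 2 mm. A picture is of the moment at which its call begins.
- bot.hand_in(): hands the job in, once; it reports no verdict.
The state is a dict: "clock": time; "joint_positions": joint angles; "qvel": joint speeds; "effort": joint torques, N m; "ee_pos": TCP position; "orientation": TCP orientation; "ft_force": force on the tool from outside, world axes, zero at the start; "moment": the same for the moment, N m; "grip_width": finger opening in mm.
Only numpy, scipy, OpenCV 4.12 (cv2) and the standard library are available. Lean on these libraries where they do the work, as an engineer would, in place of code of your own. Each camera call takes 0.05 s, during which the arm holds its last target.

## Task

Take the drying skewer by its red handle, thread its rod through all three wooden curtain rings where they stand in the white draining rack, and lift them out together as one stack. Then set the loaded skewer down gently in the two white forks on the blue crate, so the rod lies level across it with all three rings hanging between the forks to drip, and let go. Do not touch the rings with the gripper, and leave the softener ball, the lid and the pitcher where they are.

Things in the scene. Friction and masses are not known exactly. Their poses are not given: they have to be found in the camera images.
- skewer: loose drying skewer, 80 g: red square-bar handle 22 x 60 x 22 mm, with a steel rod of 8 mm diameter from its end face, tip rounded. Origin at the handle's centre, on the rod's axis; +y points along the rod to the tip. Handle spans y -30 to +30 mm, rod y 30 to 240 mm. Starts level in the black rest, axis 60 mm above the counter
- skewer_tip (a point): end of the skewer's rod, 240 mm from the handle's centre along the skewer's +y
- rest: black fixed rest holding the skewer at the start: base 60 x 150 x 12 mm with two V forks at y -62.5 and +62.5 mm, tops 75 mm above the counter. Origin at the base's centre on the counter; +y runs along the rod. The handle's centre lies at about y -135 mm, clear of the base
- rack: white fixed draining rack, base 80 x 100 mm, both ends open to the rod. Origin at the base's centre on the counter. Two rails carry three rings in a row along y, centres 55 mm above the counter at x 0 and y -22, 0, +22 mm; 6 mm dowels at x -20 and +20 mm keep them upright, tops 65 mm above the counter. Rings lift straight up out of it
- ring0: loose dark wooden curtain ring, about 20 g, outside diameter 56 mm, hole 26 mm, 14 mm thick, standing on edge in the rack. Origin at the centre of its hole; its y is the axis of the hole. Starts at the rack's y -22 mm
- ring1: same kind of ring, starting at the rack's y 0
- ring2: same kind of ring, starting at the rack's y +22 mm
- crate: blue fixed open crate, 200 (x) x 130 (y) x 80 mm high, walls 5 mm; tilt-out front at -x, which does not move. Origin at base centre. White V forks (90 degrees, 44 mm wide, tops at 115 mm) stand on the side rims at x 0, y -62.5 and +62.5 mm. A rod in both runs along y, its axis 100 mm above the counter, handle outside at either side, its centre about 135 mm from the crate's middle
- ball: bystander: loose white plastic softener ball with flat foot, 92 mm across and tall. Origin at its base
- lid: bystander: loose green hard silicone lid lying flat, 120 mm across, knob top at 30 mm. Origin at its base
- pitcher: bystander: loose stainless steel pitcher, 116 mm wide, 170 mm tall, handle at -y. Origin at its base
Not all that is in view belongs to the job. Leave any orange or turquoise look-alike of the rack alone.

How it is judged (in metres and radians):
On the way, in this order (a step that is already met when the one before it is completed fails the run):
1. the rod runs through all three rings while they still stand in the rack (y of ring0 in the frame of skewer between 0.032 and 0.232 m and x of ring0 in the frame of skewer between -0.02 and 0.02 m and z of ring0 in the frame of skewer between -0.02 and 0.02 m and y of ring1 in the frame of skewer between 0.032 and 0.232 m and x of ring1 in the frame of skewer between -0.02 and 0.02 m and z of ring1 in the frame of skewer between -0.02 and 0.02 m and y of ring2 in the frame of skewer between 0.032 and 0.232 m and x of ring2 in the frame of skewer between -0.02 and 0.02 m and z of ring2 in the frame of skewer between -0.02 and 0.02 m and z of each of ring0, ring1, ring2 in the frame of rack below 0.075 m and x of ring0 in the frame of rack between -0.03 and 0.03 m and y of ring0 in the frame of rack between -0.05 and 0.05 m and x of ring1 in the frame of rack between -0.03 and 0.03 m and y of ring1 in the frame of rack between -0.05 and 0.05 m and x of ring2 in the frame of rack between -0.03 and 0.03 m and y of ring2 in the frame of rack between -0.05 and 0.05 m), for 0.1 s.
2. all three rings hang on the rod, lifted clear of the rack together (y of ring0 in the frame of skewer between 0.032 and 0.232 m and x of ring0 in the frame of skewer between -0.02 and 0.02 m and z of ring0 in the frame of skewer between -0.02 and 0.02 m and y of ring1 in the frame of skewer between 0.032 and 0.232 m and x of ring1 in the frame of skewer between -0.02 and 0.02 m and z of ring1 in the frame of skewer between -0.02 and 0.02 m and y of ring2 in the frame of skewer between 0.032 and 0.232 m and x of ring2 in the frame of skewer between -0.02 and 0.02 m and z of ring2 in the frame of skewer between -0.02 and 0.02 m and height (world z) of each of ring0, ring1, ring2 above 0.098 m), for 0.2 s.
At the end, for the whole second after the job is handed in: Skewer at rest in both crate forks: handle centre and tip within 20 mm of the line through the forks, 91 to 108 mm above the counter. All three rings at rest on the rod between the forks: centres within 56 mm of the crate's middle along its y, 70 to 115 mm above the counter (y of ring0 in the frame of skewer between 0.032 and 0.232 m and x of ring0 in the frame of skewer between -0.02 and 0.02 m and z of ring0 in the frame of skewer between -0.02 and 0.02 m and y of ring1 in the frame of skewer between 0.032 and 0.232 m and x of ring1 in the frame of skewer between -0.02 and 0.02 m and z of ring1 in the frame of skewer between -0.02 and 0.02 m and y of ring2 in the frame of skewer between 0.032 and 0.232 m and x of ring2 in the frame of skewer between -0.02 and 0.02 m and z of ring2 in the frame of skewer between -0.02 and 0.02 m and y of ring0 in the frame of crate between -0.056 and 0.056 m and z of ring0 in the frame of crate between 0.07 and 0.115 m and linear speed of each of ring0, ring1, ring2 below 0.03 m/s and y of ring1 in the frame of crate between -0.056 and 0.056 m and z of ring1 in the frame of crate between 0.07 and 0.115 m and y of ring2 in the frame of crate between -0.056 and 0.056 m and z of ring2 in the frame of crate between 0.07 and 0.115 m and x of skewer in the frame of crate between -0.02 and 0.02 m and z of skewer in the frame of crate between 0.091 and 0.108 m and x of skewer_tip in the frame of crate between -0.02 and 0.02 m and z of skewer_tip in the frame of crate between 0.091 and 0.108 m and linear speed of skewer below 0.02 m/s); the robot touches nothing.
It fails at once if the softener ball is moved by more than 30 mm (distance of ball from where it was at the start of the episode above 0.03 m).
It fails at once if the green lid is moved by more than 30 mm (distance of lid from where it was at the start of the episode above 0.03 m).
It fails at once if the pitcher is moved by more than 30 mm (distance of pitcher from where it was at the start of the episode above 0.03 m).
It fails at once if the gripper or arm touches a ring (over 2 N) (contact force between any of the fingers, the arm and ring0 above 2 N or contact force between any of the fingers, the arm and ring1 above 2 N or contact force between any of the fingers, the arm and ring2 above 2 N).
It fails at once if the skewer is dropped: it moves faster than 0.5 m/s while not held (contact force between the fingers and skewer below 0.1 N and linear speed of skewer above 0.5 m/s).
It also fails if it takes over 61 s, if anything falls off the work surface, if the arm or the gripper's body presses on something with over 40 N, if the wrist force passes 120 N, or if a joint passes its speed limit or range.

## Working session

There is one attempt and no reset: what is moved stays moved. The work goes in short steps, Python scripts to look and compute and a shell command to move; the robot and the scene stay as the last step left them, time stands still between calls to the robot, and variables do not carry over. Pictures are saved under pics/ and viewed, and the job is handed in when it is done.

```bash
ls; mkdir -p pics; cat > h.py <<'E'
import numpy as np,cv2
from plant import bot
from scipy.spatial.transform import Rotation as R
def cap(n):
    c=bot.capture(n); np.savez(''+n+'.npz',**c); return c
def load(n): return dict(np.load(''+n+'.npz'))
def px2w(c,u,v,z=None,h=None):
    K=c['camera_matrix'];T=np.linalg.inv(c['world_to_cam'])
    r=np.linalg.inv(K)@[u,v,1]
    if h is not None:
        d=T[:3,:3]@r; s=(h-T[2,3])/d[2]; return T[:3,3]+s*d
    if z is None: z=c['z_map'][int(round(v)),int(round(u))]
    return T[:3,:3]@(r*z)+T[:3,3]
def w2px(c,p):
    q=c['world_to_cam']@np.r_[p,1]; k=c['camera_matrix']@q[:3]; return k[:2]/k[2]
def cloud(c):
    K=c['camera_matrix'];T=np.linalg.inv(c['world_to_cam']);z=c['z_map']
    v,u=np.mgrid[:z.shape[0],:z.shape[1]]
    P=np.stack([(u-K[0,2])/K[0,0]*z,(v-K[1,2])/K[1,1]*z,z],-1)
    W=P@T[:3,:3].T+T[:3,3]; W[z==0]=np.nan; return W
E
python3 - <<'E'
from h import *
for n in ['scene','top']:
    c=cap(n);cv2.imwrite(f'pics/{n}0.png',c['img']);print(c['camera_matrix'],np.linalg.inv(c['world_to_cam']))
print(bot.get_state())
E
```

```text
pics
[[374.46051223   0.         322.10911987]
 [  0.         374.46051223 193.24179276]
 [  0.           0.           1.        ]] [[ 5.90577798e-01  6.20212643e-01 -5.16288817e-01  1.08390115e+03]
 [ 8.06836724e-01 -4.65898322e-01  3.63253705e-01 -4.48474770e+02]
 [-1.52435529e-02 -6.31090351e-01 -7.75559542e-01  8.12928870e+02]
 [ 0.00000000e+00  0.00000000e+00  0.00000000e+00  1.00000000e+00]]
[[502.5488236    0.         313.42686107]
 [  0.         502.5488236  199.73610892]
 [  0.           0.           1.        ]] [[ 2.08575675e-02 -9.90736605e-01  1.34186223e-01  4.52211703e+02]
 [-9.99708897e-01 -2.22954208e-02 -9.22146641e-03 -8.24052926e+01]
 [ 1.21277826e-02 -1.33954823e-01 -9.90913226e-01  1.32780751e+03]
 [ 0.00000000e+00  0.00000000e+00  0.00000000e+00  1.00000000e+00]]
{'clock': 0.1, 'joint_positions': array([-1.37129536e+00,  5.27884384e-02,  1.40160792e+00, -1.72489207e-06,
        1.68859268e+00, -7.02968798e-02]), 'qvel': array([ 9.99678044e-04, -1.79173925e-03, -1.84476534e-03,  5.62771043e-05,
       -5.74360978e-04, -5.03308474e-05]), 'effort': array([ 1.31501791e-03, -3.82582462e+01, -3.60984993e+01, -5.14140743e-05,
        4.80013128e-03,  1.04068263e-06]), 'ee_pos': array([ 139.90307725, -505.74503142,  230.55668396]), 'orientation': array([ 9.90914702e-01,  1.34490022e-01, -4.59279468e-05, -6.96679194e-04]), 'ft_force': array([-0.48663611, -0.71925751, -0.28179125]), 'moment': array([ 0.00267188,  0.01888966, -0.00522879]), 'grip_width': 85.45613175438582}
```

View pics/scene0.png

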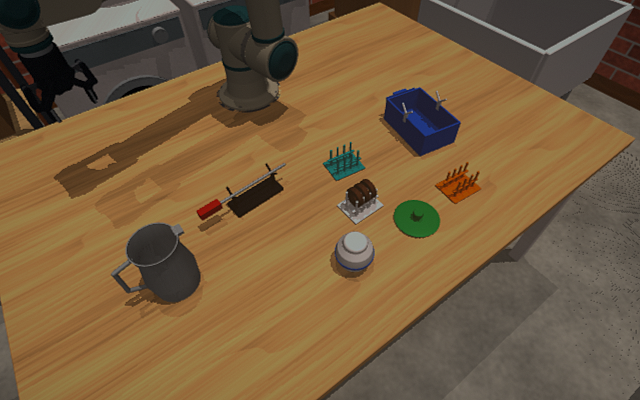

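View pics/top0.png

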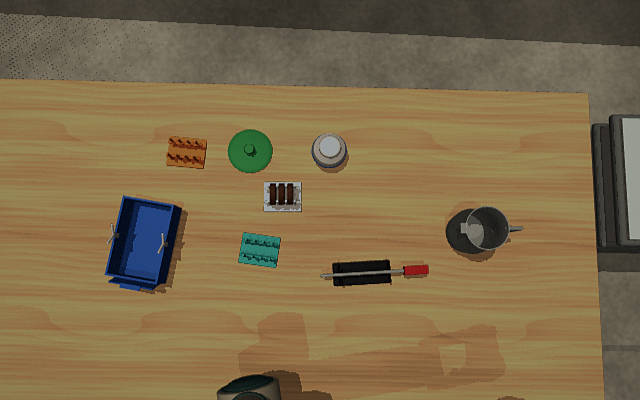

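The scene view shows the skewer with its red handle at (209,209) and the tip at (284,167). The white rack with the rings is at (360,203) and the crate at (422,122). In the top view these are at (416,270), (322,275), (282,197) and (144,240).

Could be mistaken for the rack, in top-view pixels:
- White rack with rings (282,197): this is the one I choose.
- Turquoise look-alike (260,250): leave alone.
- Orange look-alike (187,152): leave alone.

The only red handle is at (416,270).

```bash
python3 - <<'E'
from h import *
c=load('top')['img']
a=cv2.resize(c[250:300,310:440],None,fx=6,fy=6,interpolation=cv2.INTER_CUBIC)
b=cv2.resize(c[175:220,250:315],None,fx=6,fy=6,interpolation=cv2.INTER_CUBIC)
d=cv2.resize(c[190:295,95:190],None,fx=4,fy=4,interpolation=cv2.INTER_CUBIC)
o=np.zeros((300+420,800,3),np.uint8);o[:300,:780]=a;o[300:570,:390]=b;o[300:720,400:780]=d
cv2.imwrite('pics/crop.png',cv2.resize(o,None,fx=.83,fy=.83))
s=load('scene')['img']
cv2.imwrite('pics/crop2.png',cv2.resize(s[80:230,190:470],None,fx=2.8,fy=2.8,interpolation=cv2.INTER_CUBIC))
# rod/handle/crate/rack analysis
for n in ['top','scene']:
    C=load(n);W=cloud(C);img=C['img'].astype(int);b,g,r=img[...,0],img[...,1],img[...,2]
    red=(r>110)&(g<50)&(b<50)
    P=W[red];P=P[(P[:,2]>50)&(P[:,2]<90)];P=P[~np.isnan(P[:,0])]
    t=P[P[:,2]>64]; m=np.median(t,0);
    print(n,'red',len(P),P.min(0),P.max(0),'top',t.mean(0),cv2.minAreaRect(t[:,:2].astype(np.float32)))
    v=(b>80)&(b>2*r)&(b>2*g); Q=W[v]; Q=Q[Q[:,2]>74]
    print('crate rim',len(Q),cv2.minAreaRect(Q[:,:2].astype(np.float32)),np.median(Q[:,2]))
E
```

```text
top red 194 [ 441.67813823 -384.15553077   61.59586958] [ 464.98873048 -324.97423442   76.73546429] top [ 453.66400028 -353.61205935   68.99559911] ((453.6596984863281, -353.66912841796875), (20.603469848632812, 57.24409866333008), 4.170303821563721)
crate rim 179 ((502.0355224609375, 336.7883605957031), (131.09744262695312, 219.87367248535156), 80.91290283203125) 77.70701332784711
scene red 151 [ 442.34105271 -382.78666471   63.72416528] [778.49303541 276.62319025  74.28892255] top [ 460.73906506 -341.83421274   70.37797247] ((602.863037109375, -47.322723388671875), (736.222412109375, 44.350311279296875), 64.14264678955078)
crate rim 207 ((505.59014892578125, 334.5367126464844), (132.38197326660156, 219.59646606445312), 81.425537109375) 79.45216492179327
```

View pics/crop.png

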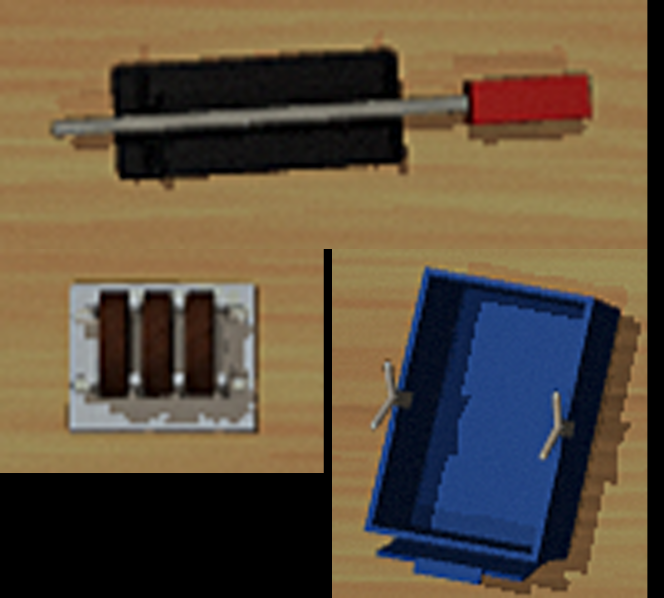

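View pics/crop2.png

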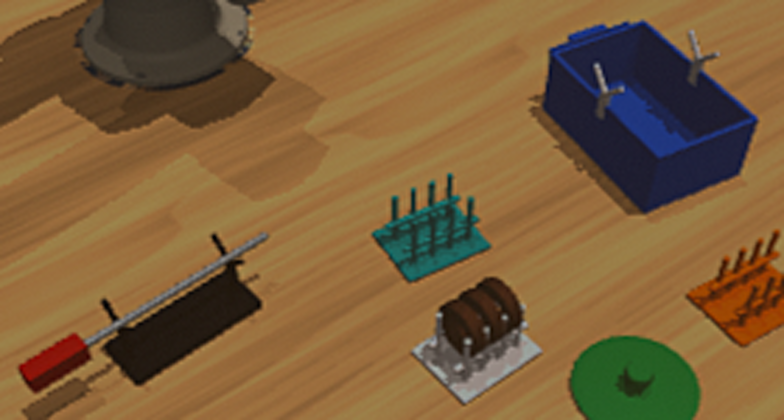

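The crop confirms that the white rack holds the three dark rings; the other two racks are empty and coloured. Next I'll work out the poses.

```bash
python3 - <<'E'
from h import *
np.set_printoptions(precision=1,suppress=True)
C=load('top');W=cloud(C)
def cr(x,y,k): 
    ox,oy,X,Y,s=k; return ox+(x-X)/s-.5+.5/s, oy+(y-Y)/s-.5+.5/s
A=(310,250,0,0,4.98);B=(250,175,0,249,4.98);D=(95,190,332,249,3.32)
t=px2w(C,*cr(53,128,A),h=60);hh=px2w(C,*cr(470,103,A),h=60);he=px2w(C,*cr(529,98,A),h=71)
print('tip',t,'rod root',hh,'handle',he,'len',np.linalg.norm(t-hh)); d=t-hh;print('yaw off +y deg',np.degrees(np.arctan2(-d[0],d[1])))
for n,(x,y) in dict(r_left=(115,343),r_mid=(158,343),r_right=(200,343)).items():
    u,v=cr(x,y,B);print(n,u,v,px2w(C,u,v),px2w(C,u,v,h=83))
for x,y in [(69,284),(257,284),(257,430),(69,430)]: print('base',px2w(C,*cr(x,y,B),h=4))
for x,y in [(388,363),(374,428),(556,393),(544,458)]: print('fork',px2w(C,*cr(x,y,D),h=115))
for x,y in [(428,268),(590,298),(366,529),(535,562)]: print('rim',px2w(C,*cr(x,y,D),h=80))
for n in ['top','scene']:
    C=load(n);W=cloud(C)
    P=W[(W[...,2]>75)&(W[...,2]<88)&(abs(W[...,0]-565)<50)&(abs(W[...,1]+20)<60)]
    print(n,len(P),P.mean(0),cv2.minAreaRect(P[:,:2].astype(np.float32)))
    P=W[(W[...,2]>20)&(W[...,2]<100)&(abs(W[...,0]-640)<70)&(abs(W[...,1]+110)<70)]
    print('ball',P.min(0),P.max(0))
    P=W[(W[...,2]>88)&(W[...,2]<120)&(abs(W[...,0]-500)<60)&(abs(W[...,1]-337)<100)]
    print('forks',P[P[:,1]>337].mean(0),P[P[:,1]<337].mean(0))
    P=W[(W[...,2]>35)&(W[...,2]<80)&(abs(W[...,0]-440)<50)&(abs(W[...,1]-20)<60)]
    print('turq',P.min(0),P.max(0))
E
```

```text
tip [ 434.  -115.2   60. ] rod root [ 450.8 -324.6   60. ] handle [ 453.9 -352.    71. ] len 210.10145575167883
yaw off +y deg 4.5769711680145315
r_left 272.6927710843373 193.47590361445782 [634.6   8.4  81. ] [634.3   8.2  83. ]
r_mid 281.32730923694777 193.47590361445782 [635.  -13.3  81.8] [634.8 -13.4  83. ]
r_right 289.76104417670683 193.47590361445782 [636.  -34.3  78.1] [635.3 -34.4  83. ]
base [677.2  39.6   4. ]
base [679.5 -61.1   4. ]
base [600.8 -63.    4. ]
base [598.6  36.9   4. ]
fork [546.6 391.2 115. ]
fork [499.4 397.7 115. ]
fork [527.5 268.5 115. ]
fork [480.5 274.2 115. ]
rim [621.5 380.2  80. ]
rim [601.5 257.5  80. ]
rim [426.6 411.8  80. ]
rim [405.2 286.4  80. ]
top 0 [nan nan nan] ((0.0, 0.0), (0.0, 0.0), 0.0)
ball [615.7 -57.   23.8] [663.1 -40.   81.3]
forks [523.7 395.3 102.5] [504.1 272.3 102.8]
turq [471.6   8.1  35.5] [483.   79.3  67.1]
scene 0 [nan nan nan] ((0.0, 0.0), (0.0, 0.0), 0.0)
ball [615.9 -57.8  21.9] [665.6 -40.   84. ]
forks [523.7 394.9 101.8] [504.6 272.  102.5]
turq [472.3  10.6  36.2] [487.   79.9  66.1]<stdin>:17: RuntimeWarning: Mean of empty slice.
  ret = um.true_divide(
```

```bash
python3 - <<'E'
from h import *
np.set_printoptions(precision=1,suppress=True)
for n in ['top','scene']:
    C=load(n);W=cloud(C)
    m=lambda x,y,r,a,b:W[(W[...,2]>a)&(W[...,2]<b)&(np.hypot(W[...,0]-x,W[...,1]-y)<r)]
    b0=px2w(C,*((329.,147.) if n=='top' else (355,240)),h=90);print('balltop',b0)
    P=m(b0[0],b0[1],80,30,100)
    print('ball',P.min(0),P.max(0))
    P=m(637,-12,45,60,95); img=C['img']
    mask=(W[...,2]>66)&(W[...,2]<95)&(np.hypot(W[...,0]-637,W[...,1]+12)<50)
    P=W[mask];print(n,'rings',len(P),P.min(0),P.max(0),P[P[:,2]>P[:,2].max()-3].mean(0))
    # profile in x
    for z0 in range(66,90,4):
        q=P[(P[:,2]>=z0)&(P[:,2]<z0+4)]
        if len(q): print(z0,len(q),q[:,0].min(),q[:,0].max(),q[:,1].min(),q[:,1].max())
    cand=dict(a=(635,-12),b=(637,-12),c=(639,-12))
    print('rack corners proj',[w2px(C,np.array([639+sx*40,-12+sy*50,4])) for sx in(-1,1) for sy in(-1,1)])
S=load('scene')['img'];cv2.imwrite('pics/rk.png',cv2.resize(S[165:230,325:400],None,fx=9,fy=9,interpolation=cv2.INTER_CUBIC))
E
```

```text
balltop [ 754.9 -130.4   90. ]
ball [ 712.2 -177.    37.1] [804.2 -87.6  95.9]
top rings 337 [612.1 -47.6  66.4] [664.5  24.6  87. ] [641.  -11.9  85. ]
66 37 612.1403931158433 664.5040538626045 -47.598759354726795 24.56048943416772
70 59 614.1222895852383 663.992726234861 -40.09535683308472 16.641811016386825
74 69 616.8290961720136 660.813574811377 -39.90755300664939 16.0796239690267
78 118 618.24156021457 657.4390256616679 -40.26791459584246 15.597552913472313
82 50 622.8473907336787 653.5663015037949 -39.93340973203542 15.212817498993829
86 4 627.9357424023751 645.0589210057936 -15.420877157144659 12.352023762824246
rack corners proj [array([300.8, 211.6]), array([263. , 210.8]), array([301.5, 181.8]), array([264.1, 181. ])]
balltop [ 757.  -130.9   90. ]
ball [ 718.  -178.4   30.3] [805.5 -88.6  95.7]
scene rings 354 [616.4 -41.6  66.1] [666.7  17.7  85.3] [641.6 -15.3  83.4]
66 44 616.421945771491 666.6599500459267 -41.21020485908895 17.709004115650373
70 65 616.8201172025878 664.8473813614771 -41.05078730228598 16.90984758352556
74 69 620.9363297312698 663.6086783376634 -41.56194032023876 16.35274597945812
78 96 622.8891965283151 656.9265777366472 -41.14525928127853 17.206139187765075
82 80 630.1395357529714 659.896475172873 -40.54452517206079 15.669897650624478
rack corners proj [array([336. , 204.2]), array([364.2, 187.2]), array([354.7, 223.7]), array([383.4, 205.3])]
```

View pics/rk.png

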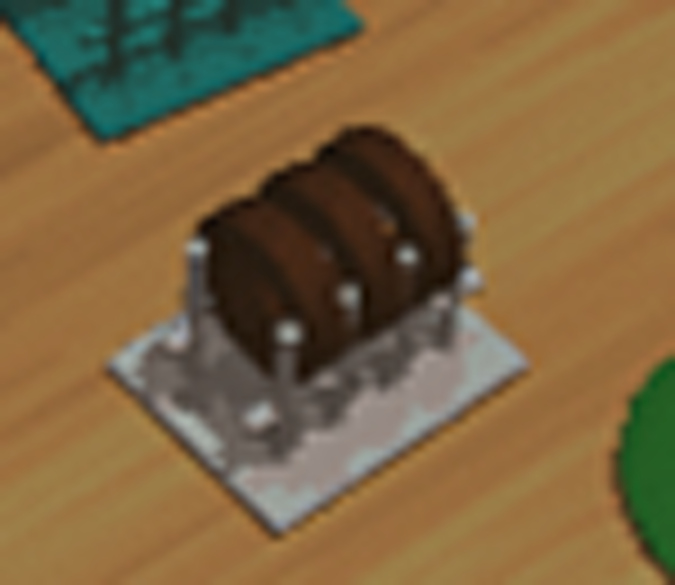

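```bash
cat >> h.py <<'E'
def togo(p,yaw,tilt=None):
    """p target TCP (world mm), yaw deg = rod direction angle off +y (tool y at same angle off +x), tool down"""
    s=bot.get_state();R0=R.from_quat(s['orientation']);a=np.radians(yaw)
    yt=np.array([np.cos(a),np.sin(a),0]);zt=np.array([0,0,-1.]);xt=np.cross(yt,zt)
    Rt=R.from_matrix(np.c_[xt,yt,zt])
    if tilt is not None: Rt=R.from_rotvec(np.radians(tilt)*yt)*Rt
    np.set_printoptions(precision=3,suppress=True)
    print('t',round(s['clock'],2),'p',s['ee_pos'],'shift',R0.inv().apply(np.array(p)-s['ee_pos'])/40,'turn',np.degrees((R0.inv()*Rt).as_rotvec())/6,'F',s['ft_force'],'w',s['grip_width'])
E
python3 - <<'E'
from h import *
np.set_printoptions(precision=1,suppress=True)
for n in ['top','scene']:
    C=load(n);W=cloud(C)
    P=W[(W[...,2]>40)&(W[...,2]<200)&(abs(W[...,0]-540)<130)&(W[...,1]<-395)&(W[...,1]>-600)&(W[...,0]>440)]
    print(n,P.min(0),P.max(0)); P=P[P[:,2]>150]; print(P.min(0),P.max(0))
togo([453.5,-354,150],4.5)
E
```

```text
top [ 497.3 -589.    40.2] [ 612.2 -434.4  174.2]
[ 503.4 -584.2  150. ] [ 604.1 -434.4  174.2]
scene [ 497.9 -591.7   40.1] [ 613.  -434.7  173. ]
[ 502.6 -586.8  150. ] [ 606.4 -434.7  173. ]
t 0.1 p [ 139.903 -505.745  230.557] shift [ 8.567 -1.564  2.017] turn [ -0.01   -0.01  -13.174] F [-0.487 -0.719 -0.282] w 85.45613175438582
```

```bash
python3 -m handwheel '1 -0.2 0.2 0 0 -1.3 1; 2 -0.4 0.4 0 0 -2.6 1; 3 -0.6 0.7 0 0 -3.9 1; 4 -0.8 0.9 0 0 -5.2 1; 5 -1 1.2 0 0 -6.5 1; 6 -1.2 1.4 0 0 -7.8 1; 7 -1.3 1.6 0 0 -9.1 1; 8 -1.4 1.8 0 0 -10.4 1; 8.57 -1.56 2.02 0 0 -11.7 1; 8.57 -1.56 2.02 0 0 -13.17 1; 8.57 -1.56 2.02 0 0 -13.17 1; 8.57 -1.56 2.02 0 0 -13.17 1'; python3 -c "
from h import *
togo([453.5,-354,41],4.5)"
```

```text
clock: 1.3
ee_pos: [453.4, -354.2, 149.8]
orientation: [0.68, 0.733, 0.0, -0.001]
ft_force: [0.3, -0.4, -0.4]
grip_width: 85.7
t 1.3 p [ 453.414 -354.22   149.759] shift [0.001 0.004 2.719] turn [-0.004 -0.015 -0.042] F [ 0.318 -0.381 -0.369] w 85.66609439583242
```

```bash
python3 -m handwheel '0 0 0.7 0 0 0 1; 0 0 1.4 0 0 0 1; 0 0 2 0 0 0 1; 0 0 2.4 0 0 0 1; 0 0 2.72 0 0 0 1; 0 0 2.72 0 0 0 1; 0 0 2.72 0 0 0 1'; python3 -c "
from h import *
togo([453.5,-354,41],4.5)
c=cap('top');s=cap('scene')
o=np.zeros((600,800,3),np.uint8);a=cv2.resize(c['img'][225:315,310:450],None,fx=4,fy=4);o[:360,:560]=a
b=cv2.resize(s['img'][140:240,170:300],None,fx=2.4,fy=2.4);o[360:600,:312]=b
cv2.imwrite('pics/g1.png',o)"
```

```text
clock: 2.0
ee_pos: [453.4, -354.5, 41.7]
orientation: [0.681, 0.732, 0.0, -0.0]
ft_force: [-0.0, 0.1, 0.1]
grip_width: 85.8
t 2.0 p [ 453.407 -354.547   41.68 ] shift [0.013 0.003 0.017] turn [ 0.001 -0.008 -0.057] F [-0.046  0.13   0.12 ] w 85.75371530427468
```

View pics/g1.png

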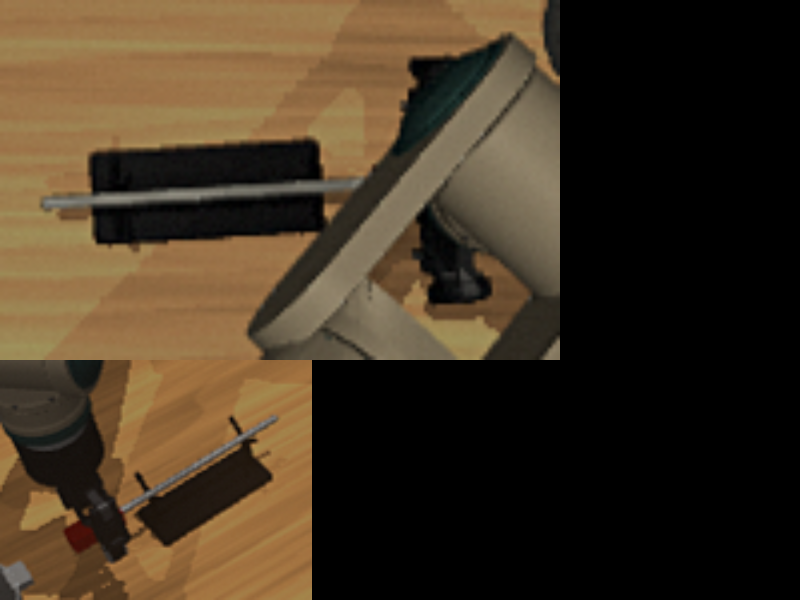

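The jaws straddle the red handle (about (80,533) in the lower crop) with the rod free. I'll close, then lift.

```bash
python3 -m handwheel '0 0 0 0 0 0 0; 0 0 0 0 0 0 0; 0 0 0 0 0 0 0; 0 0 0 0 0 0 0; 0 0 0 0 0 0 0; 0 0 0 0 0 0 0; 0 0 0 0 0 0 0; 0 0 0 0 0 0 0'
```

```text
clock: 2.9
ee_pos: [453.6, -354.6, 42.3]
orientation: [0.681, 0.733, 0.0, 0.0]
ft_force: [-4.0, 0.7, 2.6]
grip_width: 21.2
```

```bash
python3 -m handwheel '0 0 -0.2 0 0 0 0; 0 0 -0.5 0 0 0 0; 0 0 -1 0 0 0 0; 0 0 -1.5 0 0 0 0; 0 0 -2 0 0 0 0;0 0 -2 0 0 0 0;0 0 -2 0 0 0 0'; python3 -c "
from h import *
togo([646,-327,136],1.3)
c=cap('top');s=cap('scene')
o=np.zeros((600,800,3),np.uint8);a=cv2.resize(c['img'][225:315,310:450],None,fx=4,fy=4);o[:360,:560]=a
b=cv2.resize(s['img'][140:240,170:300],None,fx=2.4,fy=2.4);o[360:600,:312]=b
cv2.imwrite('pics/g2.png',o)"
```

```text
clock: 3.6
ee_pos: [453.8, -354.8, 122.7]
orientation: [0.681, 0.733, 0.0, 0.001]
ft_force: [-1.1, 0.4, -1.4]
grip_width: 21.1
t 3.6 p [ 453.811 -354.781  122.695] shift [ 0.34   4.843 -0.325] turn [0.015 0.006 0.484] F [-1.106  0.41  -1.432] w 21.141175748261016
```

View pics/g2.png

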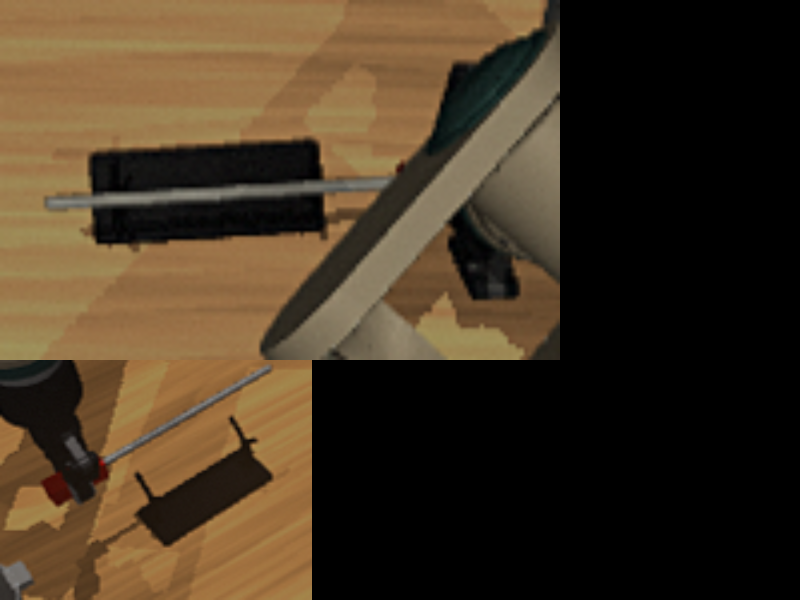

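```bash
python3 -m handwheel '0.05 0.5 -0.1 0 0 0.1 0; 0.1 1.2 -0.2 0 0 0.2 0; 0.15 2 -0.3 0 0 0.3 0; 0.2 2.8 -0.32 0 0 0.4 0; 0.25 3.6 -0.32 0 0 0.48 0; 0.3 4.3 -0.32 0 0 0.48 0; 0.34 4.84 -0.32 0 0 0.48 0; 0.34 4.84 -0.32 0 0 0.48 0; 0.34 4.84 -0.32 0 0 0.48 0'; python3 -c "
from h import *
togo([646,-327,37],1.3)
c=cap('top');s=cap('scene')
cv2.imwrite('pics/t3.png',c['img']);cv2.imwrite('pics/s3.png',s['img'])
o=np.zeros((600,800,3),np.uint8);a=cv2.resize(c['img'][150:240,260:450],None,fx=4,fy=4);o[:360,:760]=a
b=cv2.resize(s['img'][145:245,250:400],None,fx=2.4,fy=2.4);o[360:600,:360]=b
cv2.imwrite('pics/g3.png',o)"
```

```text
clock: 4.6
ee_pos: [644.8, -326.2, 131.7]
orientation: [0.699, 0.715, -0.0, -0.002]
ft_force: [-0.4, 0.2, -0.7]
grip_width: 21.2
t 4.6 p [ 644.779 -326.211  131.743] shift [-0.027  0.038  2.368] turn [-0.033 -0.027  0.008] F [-0.443  0.174 -0.7  ] w 21.18185835799339
```

View pics/g3.png

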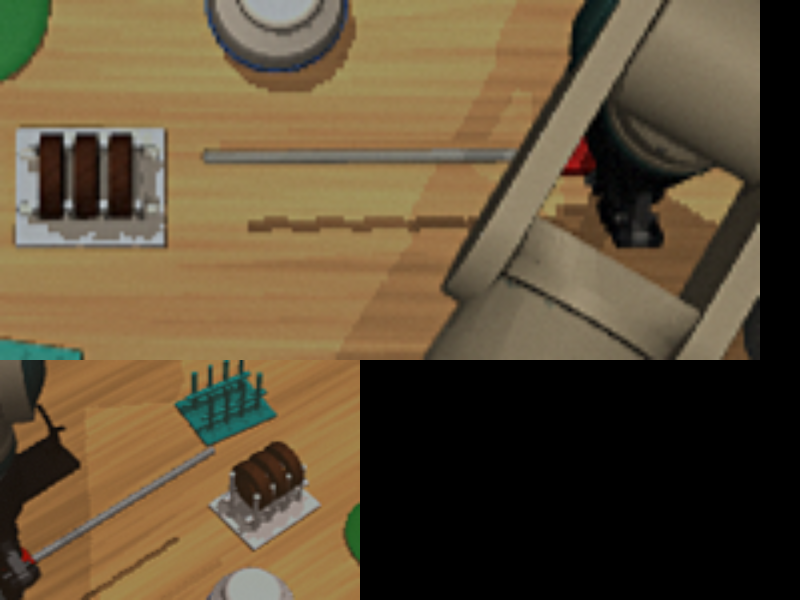

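View pics/s3.png

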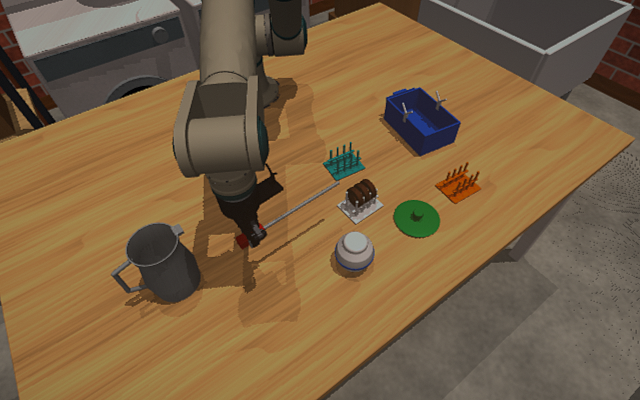

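```bash
cat >> h.py <<'E'
def rod(c,x0,y0,y1,zlo,zhi,wid=15):
    W=cloud(c);img=c['img'].astype(int);sat=img.max(2)-img.min(2)
    m=(abs(W[...,0]-x0)<wid)&(W[...,1]>y0)&(W[...,1]<y1)&(W[...,2]>zlo)&(W[...,2]<zhi)
    P=W[m];A=np.c_[np.ones(len(P)),P[:,1]]
    fx=np.polyfit(P[:,1],P[:,0],1);fz=np.polyfit(P[:,1],P[:,2],1)
    print('n',len(P),'y',P[:,1].min(),P[:,1].max(),'yaw',np.degrees(np.arctan(-fx[0])),'pitch',np.degrees(np.arctan(fz[0])),'x,z at y0,y1',np.polyval(fx,[y0,y1]),np.polyval(fz,[y0,y1]),'rms z',np.std(P[:,2]-np.polyval(fz,P[:,1])))
    return P
E
python3 - <<'E'
from h import *
T=load('top');S=load('scene')
for c in (T,S): rod(c,641,-280,-80,110,190,25)
# triangulate tip
def tri(uT,uS):
    A=[]
    for c,(u,v) in ((T,uT),(S,uS)):
        M=c['camera_matrix']@c['world_to_cam'][:3]; A+= [u*M[2]-M[0], v*M[2]-M[1]]
    x=np.linalg.svd(np.array(A))[2][-1]; return x[:3]/x[3]
print(tri((310.6,188.6),(250+213/2.4,145+(451-360)/2.4)))
cv2.imwrite('pics/tp.png',cv2.resize(S['img'][160:250,230:360],None,fx=6,fy=6,interpolation=cv2.INTER_CUBIC))
E
```

```text
n 285 y -270.3295970779626 -87.02302716556657 yaw 1.7705848973901306 pitch -0.15596867989766927 x,z at y0,y1 [643.9849121  637.80243672] [150.36710526 149.82267051] rms z 2.7191080656416577
n 291 y -279.91663883485955 -87.57288923310671 yaw 1.6813410644877045 pitch 0.15327654340410712 x,z at y0,y1 [645.85546663 639.98479392] [151.8758177  152.41085504] rms z 1.7031311399303652
[638.6501854  -86.29731325 146.41608713]
```

View pics/tp.png

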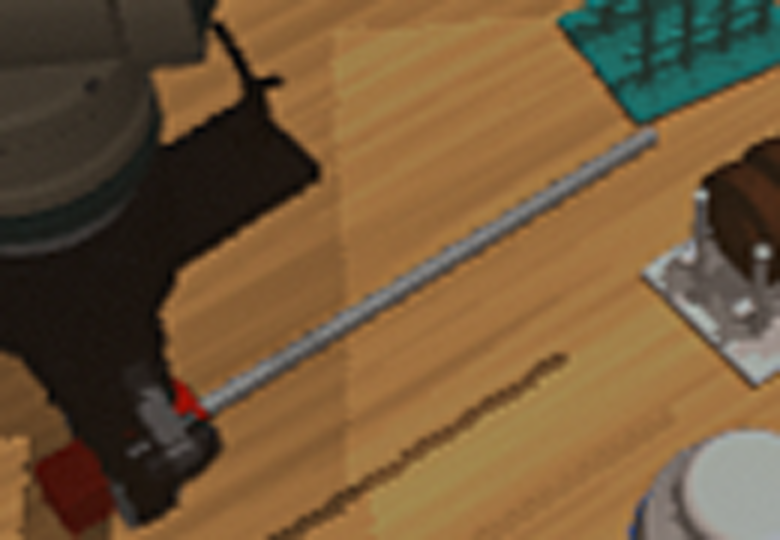

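Both views show the rod level: the tip is at about (638.5,-87) and the axis 17 mm above the TCP. I'll descend to ring height.

```bash
python3 -m handwheel '0 0.04 0.5 0 0 0 0; 0 0.04 1.2 0 0 0 0; -0.02 0.04 1.8 0 0 0 0; -0.03 0.04 2.2 0 0 0 0; -0.03 0.04 2.36 0 0 0 0; -0.03 0.04 2.36 0 0 0 0; -0.03 0.04 2.36 0 0 0 0'; python3 - <<'E'
from h import *
togo([642.2,-157,37.5],1.3)
T=cap('top');S=cap('scene')
for c in (T,S): rod(c,643,-280,-80,30,90,15)
o=np.zeros((600,800,3),np.uint8);a=cv2.resize(T['img'][160:220,250:400],None,fx=5,fy=5);o[:300,:750]=a
b=cv2.resize(S['img'][165:240,290:400],None,fx=4,fy=4);o[300:600,:440]=b
cv2.imwrite('pics/g4.png',o)
E
```

```text
clock: 5.4
ee_pos: [646.3, -328.2, 40.4]
orientation: [0.699, 0.715, 0.0, -0.0]
ft_force: [0.6, 0.2, -0.2]
grip_width: 21.3
t 5.4 p [ 646.329 -328.242   40.365] shift [ 4.282 -0.008  0.075] turn [-0.001 -0.008 -0.004] F [ 0.573  0.151 -0.237] w 21.34310105071383
n 236 y -272.2082324557532 -87.67931037741329 yaw 1.967611640605864 pitch -0.2707768191992585 x,z at y0,y1 [646.257 639.386] [59.192 58.247] rms z 2.630861312311843
n 249 y -279.0945873179488 -88.65237734562845 yaw 1.637890278015388 pitch 0.02962296887025506 x,z at y0,y1 [647.794 642.075] [60.229 60.333] rms z 1.9045033784262135
```

View pics/g4.png

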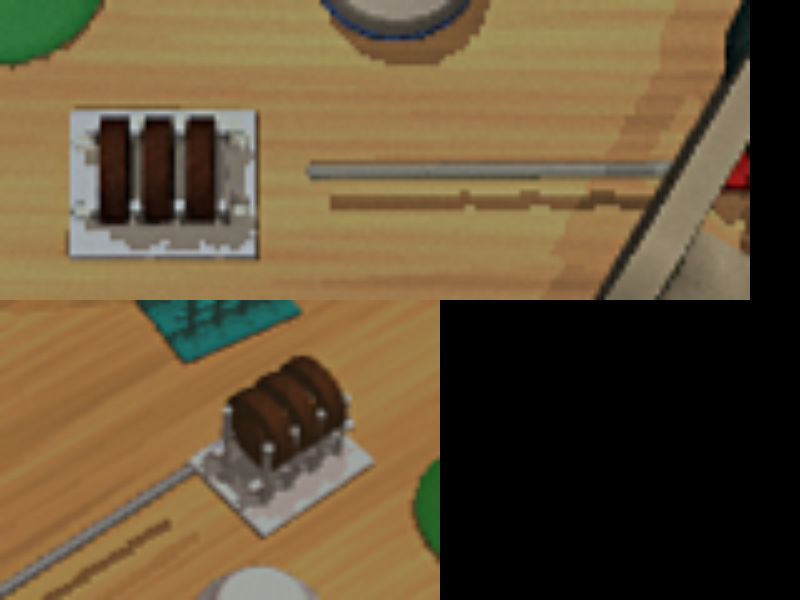

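```bash
python3 -m handwheel '0.2 0 0.07 0 0 0 0; 0.5 0 0.07 0 0 0 0; 0.8 0 0.07 0 0 0 0; 1.1 0 0.07 0 0 0 0; 1.4 0 0.07 0 0 0 0; 1.7 0 0.07 0 0 0 0; 1.9 0 0.07 0 0 0 0; 1.9 0 0.07 0 0 0 0'; python3 - <<'E'
from h import *
togo([642.2,-157,37.5],1.3)
T=cap('top');S=cap('scene')
o=np.zeros((600,800,3),np.uint8);a=cv2.resize(T['img'][160:220,250:400],None,fx=5,fy=5);o[:300,:750]=a
b=cv2.resize(S['img'][165:240,290:400],None,fx=4,fy=4);o[300:600,:440]=b
cv2.imwrite('pics/g5.png',o)
E
```

```text
clock: 6.3
ee_pos: [645.0, -250.9, 38.0]
orientation: [0.699, 0.715, 0.0, -0.0]
ft_force: [0.9, -1.0, -1.0]
grip_width: 21.0
t 6.3 p [ 645.022 -250.861   37.98 ] shift [ 2.348 -0.015  0.014] turn [ 0.004 -0.007  0.011] F [ 0.918 -1.042 -0.961] w 21.000239698937126
```

View pics/g5.png

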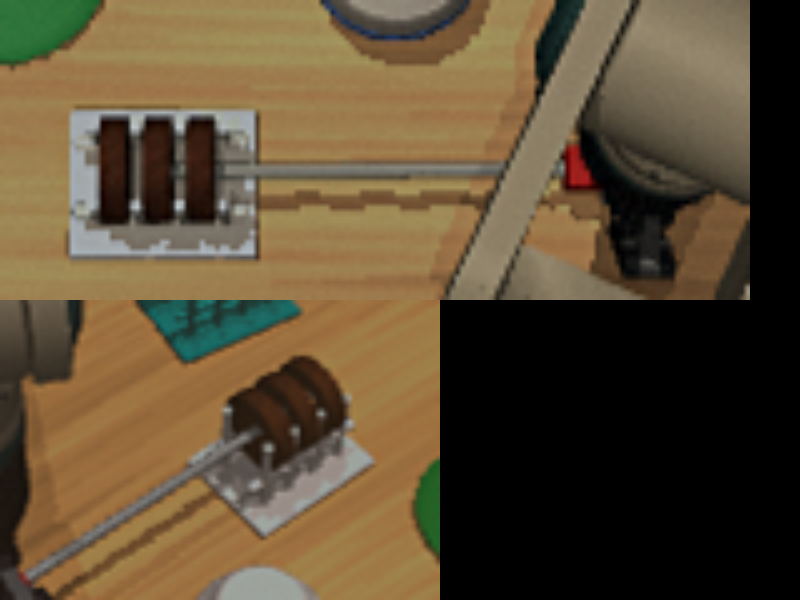

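The rod goes into the first ring cleanly (visible between rings at (178,170)), and the rings are unmoved. I'll push on.

```bash
python3 -m handwheel '0.2 0 0 0 0 0 0; 0.45 0 0 0 0 0 0; 0.7 0 0 0 0 0 0; 0.95 0 0 0 0 0 0; 1.2 -0.01 0.01 0 0 0 0; 1.45 -0.01 0.01 0 0 0 0; 1.7 -0.01 0.01 0 0 0 0; 1.95 -0.01 0.01 0 0 0 0; 2.2 -0.01 0.01 0 0 0 0; 2.35 -0.01 0.01 0 0 0 0; 2.35 -0.01 0.01 0 0 0 0;2.35 -0.01 0.01 0 0 0 0'; python3 - <<'E'
from h import *
togo([642.2,-157,37.5],1.3)
T=cap('top');S=cap('scene')
o=np.zeros((600,800,3),np.uint8);a=cv2.resize(T['img'][160:220,230:380],None,fx=5,fy=5);o[:300,:750]=a
b=cv2.resize(S['img'][155:240,290:410],None,fx=3.5,fy=3.5);o[300:598,:420]=b
cv2.imwrite('pics/g6.png',o)
E
```

```text
clock: 7.6
ee_pos: [642.4, -158.5, 37.6]
orientation: [0.699, 0.715, 0.0, 0.0]
ft_force: [0.3, 0.0, -1.0]
grip_width: 21.3
t 7.6 p [ 642.381 -158.485   37.648] shift [ 0.037 -0.004  0.004] turn [ 0.006 -0.    -0.001] F [ 0.314  0.028 -0.997] w 21.262466869506476
```

View pics/g6.png

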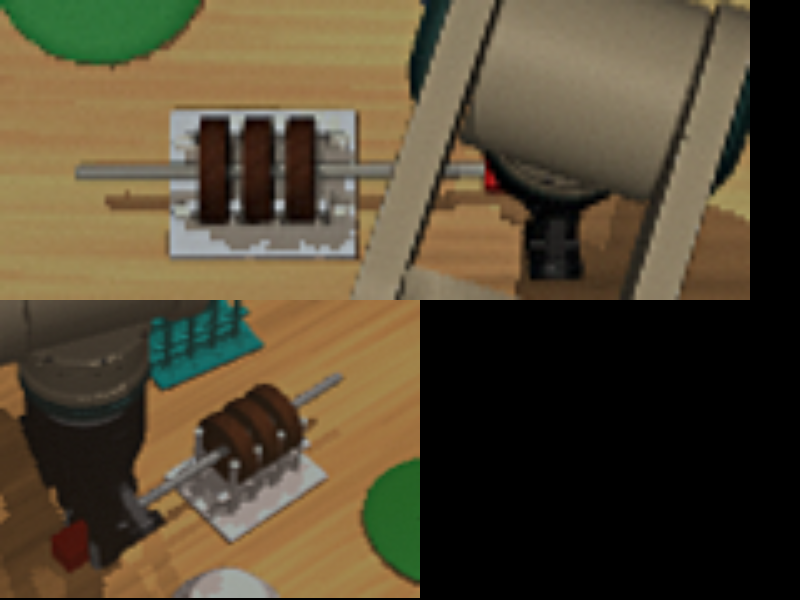

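The rod passes through all three rings and the tip is out at (80,172), with the rings still in the rack. I'll lift gently.

```bash
python3 -m handwheel '0 0 -0.05 0 0 0 0; 0 0 -0.1 0 0 0 0; 0 0 -0.2 0 0 0 0; 0 0 -0.3 0 0 0 0; 0 0 -0.45 0 0 0 0; 0 0 -0.6 0 0 0 0; 0 0 -0.75 0 0 0 0; 0 0 -0.75 0 0 0 0; 0 0 -0.75 0 0 0 0'; python3 - <<'E'
from h import *
togo([642.2,-157,170],1.3)
T=cap('top');S=cap('scene')
for c in (T,S): rod(c,638,40,85,60,110,15);rod(c,640,-110,85,60,93,6)
o=np.zeros((600,800,3),np.uint8);a=cv2.resize(T['img'][160:220,230:380],None,fx=5,fy=5);o[:300,:750]=a
b=cv2.resize(S['img'][155:240,290:410],None,fx=3.5,fy=3.5);o[300:598,:420]=b
cv2.imwrite('pics/g7.png',o)
E
```

```text
clock: 8.6
ee_pos: [642.4, -158.9, 67.8]
orientation: [0.699, 0.715, 0.0, 0.0]
ft_force: [0.5, 0.7, -1.5]
grip_width: 21.1
t 8.6 p [ 642.381 -158.864   67.813] shift [ 0.046 -0.001 -2.555] turn [ 0.009  0.001 -0.006] F [ 0.477  0.689 -1.51 ] w 21.09711887042502
n 48 y 42.137749337429995 79.94027916169226 yaw 1.1103411056389714 pitch -0.8980035318147218 x,z at y0,y1 [636.714 635.841] [86.743 86.038] rms z 2.914138488828902
n 134 y -109.945004811087 79.94027916169226 yaw 1.188214010544981 pitch 0.2894868760063751 x,z at y0,y1 [640.326 636.281] [85.064 86.049] rms z 3.222523987950583
n 38 y 40.46930973538258 78.80501858825187 yaw -0.11100533483888445 pitch -0.06379905727735066 x,z at y0,y1 [638.897 638.984] [86.536 86.485] rms z 1.9323506360768512
n 161 y -109.7845034959409 78.80501858825187 yaw 1.5278856623288755 pitch 0.030315063980666943 x,z at y0,y1 [643.378 638.177] [84.543 84.646] rms z 7.65018905603243
```

View pics/g7.png

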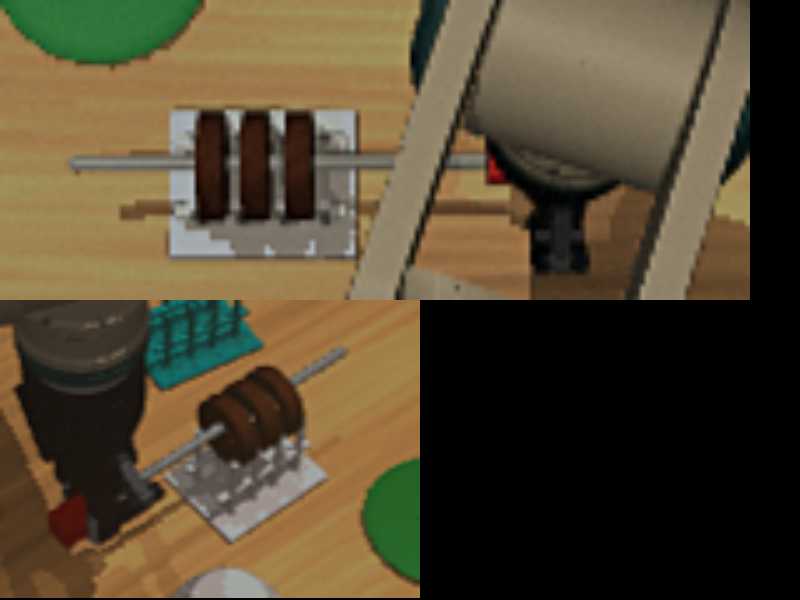

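The rings now hang on a level rod. I'll keep lifting.

```bash
python3 -m handwheel '0 0 -0.1 0 0 0 0; 0 0 -0.3 0 0 0 0; 0 0 -0.55 0 0 0 0; 0 0 -0.85 0 0 0 0; 0 0 -1.15 0 0 0 0; 0 0 -1.45 0 0 0 0; 0 0 -1.75 0 0 0 0; 0 0 -2.05 0 0 0 0; 0 0 -2.3 0 0 0 0; 0 0 -2.5 0 0 0 0; 0 0 -2.6 0 0 0 0; 0 0 -2.6 0 0 0 0'; python3 - <<'E'
from h import *
T=cap('top');S=cap('scene')
for c in (T,S): rod(c,638,40,85,160,230,15)
# target: handle centre 142 mm from crate middle on -y side
c=np.array([513.8,333.4]);d=np.array([19.4,123.]);d/=np.linalg.norm(d);p=c-142*d;print(p,np.degrees(np.arctan2(-d[0],d[1])))
togo([*p,172],-8.9)
o=np.zeros((600,800,3),np.uint8);a=cv2.resize(T['img'][140:220,230:380],None,fx=4,fy=4);o[:320,:600]=a
b=cv2.resize(S['img'][130:240,290:410],None,fx=2.5,fy=2.5);o[320:595,:300]=b
cv2.imwrite('pics/g8.png',o)
E
```

```text
clock: 9.9
ee_pos: [642.3, -158.8, 171.8]
orientation: [0.699, 0.715, 0.0, 0.0]
ft_force: [0.5, 0.6, -1.1]
grip_width: 20.8
n 68 y 41.26149371239639 80.96164072294754 yaw 2.131285005169714 pitch 0.4953127952210892 x,z at y0,y1 [636.82347028 635.14879047] [189.18804245 189.5770699 ] rms z 1.9133503182748068
n 46 y 40.96634903772025 81.40235678250588 yaw 1.4393394814340186 pitch 1.9398581014260783 x,z at y0,y1 [639.35493602 638.22424358] [189.32843656 190.85257996] rms z 1.9485056957388787
[491.67673878 193.13396237] -8.963058181532926
t 10.0 p [ 641.889 -158.746  170.545] shift [ 8.877 -3.561 -0.027] turn [-0.011 -0.005  1.693] F [-0.901  0.069 -1.661] w 21.210862604598947
```

View pics/g8.png

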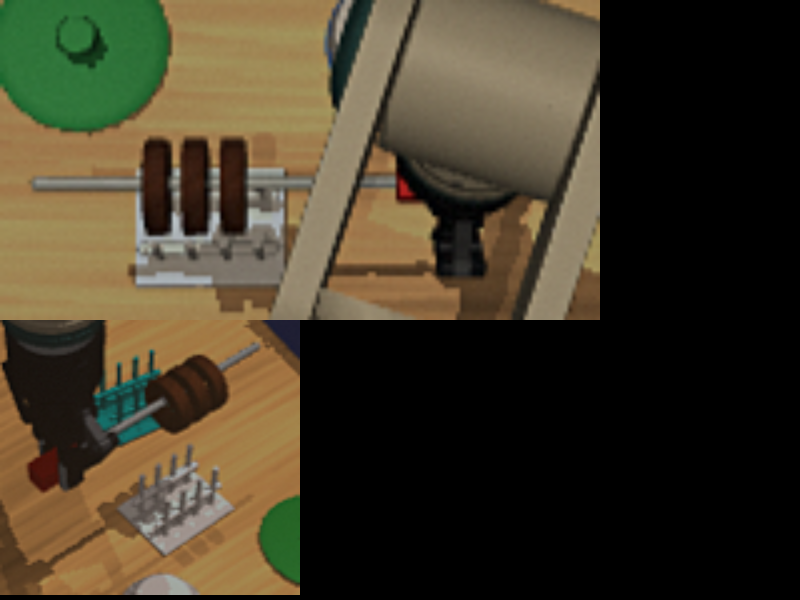

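Step 2 looks satisfied. Next I'll carry the stack smoothly to the crate.

```bash
python3 -m handwheel '0.1 -0.04 0 0 0 0 0; 0.3 -0.12 0 0 0 0.1 0; 0.6 -0.24 0 0 0 0.2 0; 1 -0.4 0 0 0 0.3 0; 1.5 -0.6 0 0 0 0.4 0; 2 -0.8 0 0 0 0.5 0; 2.5 -1 0 0 0 0.6 0; 3 -1.2 0 0 0 0.7 0; 3.5 -1.4 0 0 0 0.8 0; 4 -1.6 0 0 0 0.9 0; 4.5 -1.8 0 0 0 1 0; 5 -2 0 0 0 1.1 0'; python3 -c "
from h import *
togo([491.7,193.1,172],-8.95)"
```

```text
clock: 11.2
ee_pos: [556.4, 41.1, 170.8]
orientation: [0.739, 0.673, -0.0, -0.001]
ft_force: [0.4, 0.7, 0.0]
grip_width: 20.8
t 11.2 p [556.395  41.089 170.795] shift [ 3.633 -1.965 -0.026] turn [-0.011 -0.005  0.6  ] F [0.385 0.654 0.029] w 20.784105128000423
```

```bash
python3 -m handwheel '0.5 -0.27 -0.03 0 0 0.1 0; 1 -0.54 -0.03 0 0 0.2 0; 1.5 -0.81 -0.03 0 0 0.3 0; 2 -1.08 -0.03 0 0 0.4 0; 2.45 -1.33 -0.03 0 0 0.5 0; 2.85 -1.54 -0.03 0 0 0.55 0; 3.2 -1.73 -0.03 0 0 0.6 0; 3.45 -1.87 -0.03 0 0 0.6 0; 3.58 -1.94 -0.03 0 0 0.6 0; 3.63 -1.96 -0.03 0 0 0.6 0; 3.63 -1.96 -0.03 0 0 0.6 0'; python3 - <<'E'
from h import *
togo([491.7,193.1,90],-8.95)
T=cap('top');S=cap('scene')
o=np.zeros((600,800,3),np.uint8);a=cv2.resize(T['img'][180:300,70:270],None,fx=4,fy=4);o[:480,:800]=a
cv2.imwrite('pics/g9.png',o[:480])
cv2.imwrite('pics/g9s.png',cv2.resize(S['img'][40:190,330:500],None,fx=4,fy=4))
E
```

```text
clock: 12.3
ee_pos: [491.9, 192.9, 172.1]
orientation: [0.76, 0.65, -0.0, -0.001]
ft_force: [0.1, -1.1, -1.8]
grip_width: 21.2
t 12.3 p [491.865 192.921 172.148] shift [ 0.003 -0.003  2.054] turn [-0.01  -0.004 -0.   ] F [ 0.145 -1.089 -1.838] w 21.152292657831914
```

View pics/g9.png

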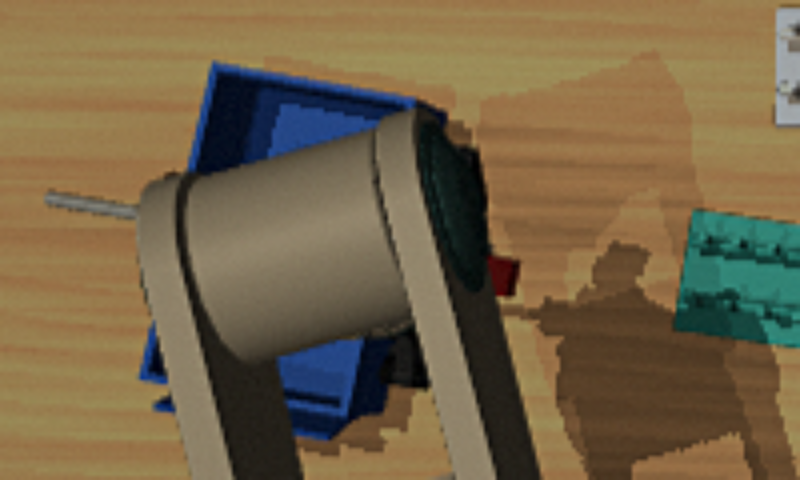

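View pics/g9s.png

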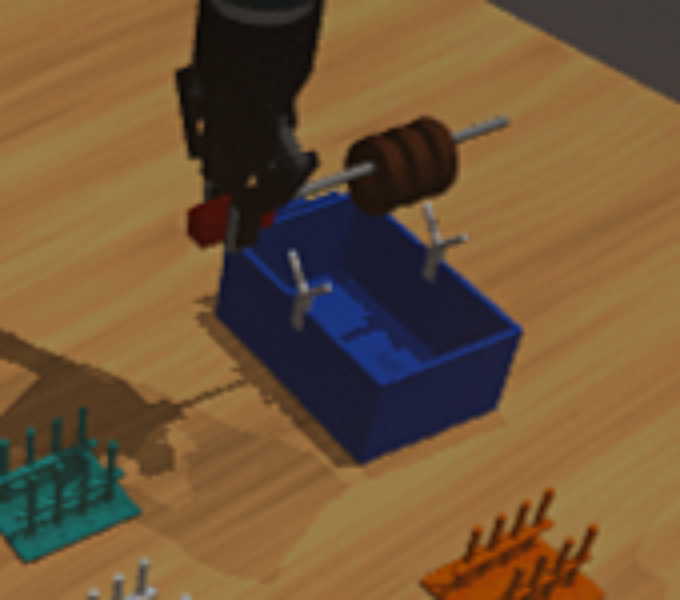

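The scene view shows the rings bunched together on the rod above the crate. I'll measure their span and the rod line in the crate's frame.

```bash
cat >> h.py <<'E'
cc=np.array([513.8,333.4]);cd=np.array([19.4,123.])/np.linalg.norm([19.4,123.]);ce=np.array([cd[1],-cd[0]])
def crf(W):
    q=W[...,:2]-cc; return np.stack([q@ce,q@cd,W[...,2]],-1)
E
python3 - <<'E'
from h import *
for n in ('top','scene'):
    c=load(n);Q=crf(cloud(c));img=c['img'].astype(int)
    m=(abs(Q[...,0])<35)&(abs(Q[...,1])<130)&(Q[...,2]>140)&(Q[...,2]<230)
    P=Q[m]
    d=P[abs(P[:,2]-188)>12]; d=d[(d[:,1]>-70)&(d[:,1]<70)]
    print(n,len(d),'rings y',np.percentile(d[:,1],[2,98]) if len(d) else '')
    r=P[(abs(P[:,2]-188)<10)&(abs(P[:,0])<10)&(P[:,1]>45)]
    if len(r)>5: print('far rod x,z',len(r),np.median(r,0),r[:,1].max(), np.polyfit(r[:,1],r[:,0],1),np.polyfit(r[:,1],r[:,2],1))
    r=P[(abs(P[:,2]-188)<10)&(abs(P[:,0])<10)&(P[:,1]<-30)&(P[:,1]>-100)]
    if len(r)>5: print('near rod',np.median(r,0))
E
```

```text
top 0 rings y 
far rod x,z 82 [ -0.31911905  71.45666995 189.82519188] 97.59721322245713 [-0.00654111  0.19914989] [4.59300130e-03 1.89787286e+02]
scene 263 rings y [-24.89113861  32.68005571]
far rod x,z 38 [  2.8796262   71.23488757 190.39973496] 96.30506982676702 [-0.01892587  3.94329899] [-2.61306705e-03  1.90391987e+02]
near rod [  3.41188606 -59.67222903 190.85828839]
```

```bash
python3 -m handwheel '0 0 0.1 0 0 0 0; 0 0 0.3 0 0 0 0; 0 0 0.55 0 0 0 0; 0 0 0.8 0 0 0 0; 0 0 1.05 0 0 0 0; 0 0 1.3 0 0 0 0; 0 0 1.55 0 0 0 0; 0 0 1.75 0 0 0 0; 0 0 1.9 0 0 0 0; 0 0 2 0 0 0 0; 0 0 2 0 0 0 0; 0 0 2 0 0 0 0'; python3 - <<'E'
from h import *
togo([491.7,193.1,83],-8.95)
T=cap('top');S=cap('scene')
cv2.imwrite('pics/g10s.png',cv2.resize(S['img'][60:170,360:480],None,fx=5,fy=5,interpolation=cv2.INTER_CUBIC))
E
```

```text
clock: 13.6
ee_pos: [492.2, 192.6, 92.5]
orientation: [0.76, 0.65, 0.0, -0.0]
ft_force: [0.5, 1.2, -2.3]
grip_width: 21.1
t 13.6 p [492.196 192.63   92.459] shift [ 0.01  -0.014  0.236] turn [-0.006 -0.006 -0.006] F [ 0.543  1.171 -2.256] w 21.11522630492618
```

View pics/g10s.png

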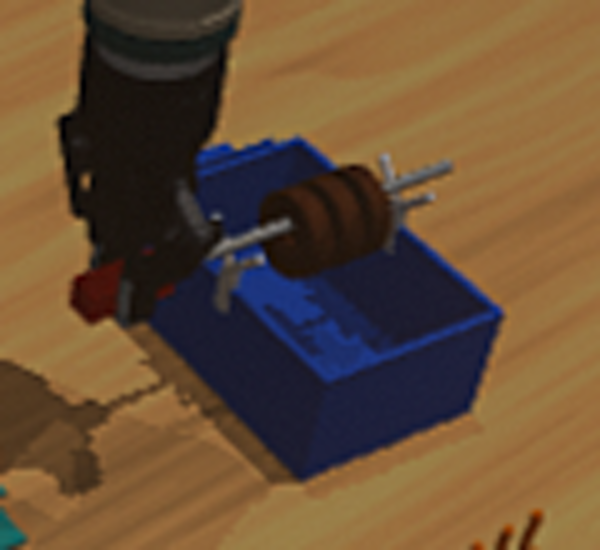

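The rod is between the prongs of both forks (far fork tips at (385,158) and (432,198)). I'll lower it slowly.

```bash
python3 -m handwheel '0 0 0.05 0 0 0 0; 0 0 0.1 0 0 0 0; 0 0 0.14 0 0 0 0; 0 0 0.18 0 0 0 0; 0 0 0.21 0 0 0 0; 0 0 0.21 0 0 0 0; 0 0 0.21 0 0 0 0'
```

```text
clock: 14.4
ee_pos: [492.3, 192.7, 84.3]
orientation: [0.76, 0.65, 0.0, -0.0]
ft_force: [0.1, 0.1, -1.2]
grip_width: 20.8
```

```bash
python3 -m handwheel '0 0 0.02 0 0 0 0; 0 0 0.04 0 0 0 0; 0 0 0.04 0 0 0 0; 0 0 0.04 0 0 0 0'
```

```text
clock: 14.8
ee_pos: [492.4, 192.8, 83.0]
orientation: [0.76, 0.65, 0.001, -0.0]
ft_force: [-0.4, -1.1, 0.7]
grip_width: 21.2
```

```bash
python3 -m handwheel '0 0 0.02 0 0 0 0; 0 0 0.04 0 0 0 0; 0 0 0.04 0 0 0 0; 0 0 0.04 0 0 0 0'; python3 - <<'E'
from h import *
togo([491.7,193.1,83],-8.95)
T=cap('top');S=cap('scene')
cv2.imwrite('pics/g11s.png',cv2.resize(S['img'][60:170,360:480],None,fx=5,fy=5,interpolation=cv2.INTER_CUBIC))
for n in ('top','scene'):
    c=load(n);Q=crf(cloud(c))
    r=Q[(abs(Q[...,2]-102)<12)&(abs(Q[...,0])<8)&(Q[...,1]>70)&(Q[...,1]<100)];print(n,len(r),np.median(r,0))
print(bot.get_state()['ft_force'],bot.get_state()['moment'])
E
```

```text
clock: 15.2
ee_pos: [492.7, 192.8, 82.1]
orientation: [0.76, 0.65, 0.001, -0.0]
ft_force: [-3.4, -2.7, 5.2]
grip_width: 20.7
t 15.2 p [492.68  192.834  82.079] shift [ 0.003 -0.025 -0.023] turn [ 0.009 -0.016 -0.005] F [-3.38  -2.714  5.167] w 20.743058782545923
top 36 [  0.188  85.149 102.85 ]
scene 20 [  2.543  84.082 103.094]
[-2.886 -1.719  5.568] [0.114 0.32  0.224]
```

View pics/g11s.png

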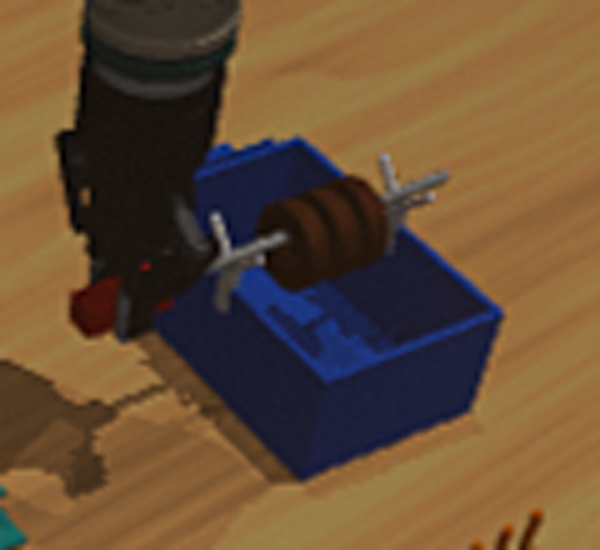

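The wrist reads 5 N of contact and the rod sits in both Vs. I'll relieve the preload slightly, then open.

```bash
python3 -m handwheel '0 -0.02 -0.02 0 0 0 0; 0 -0.02 -0.02 0 0 0 0; 0 -0.02 -0.02 0 0 0 0.3; 0 -0.02 -0.02 0 0 0 0.4; 0 -0.02 -0.02 0 0 0 0.5; 0 -0.02 -0.02 0 0 0 0.7; 0 -0.02 -0.02 0 0 0 1; 0 -0.02 -0.02 0 0 0 1; 0 -0.02 -0.02 0 0 0 1; 0 -0.02 -0.02 0 0 0 1; 0 -0.02 -0.02 0 0 0 1; 0 -0.02 -0.02 0 0 0 1'; python3 - <<'E'
from h import *
togo([491.7,193.1,83],-8.95)
S=cap('scene')
cv2.imwrite('pics/g12s.png',cv2.resize(S['img'][60:170,360:480],None,fx=5,fy=5,interpolation=cv2.INTER_CUBIC))
E
```

```text
clock: 16.5
ee_pos: [491.9, 192.9, 82.9]
orientation: [0.76, 0.65, 0.001, -0.0]
ft_force: [0.1, 0.4, -0.1]
grip_width: 85.6
t 16.5 p [491.918 192.95   82.932] shift [ 0.003 -0.006 -0.002] turn [ 0.01  -0.016 -0.005] F [ 0.148  0.429 -0.081] w 85.56219383129084
```

View pics/g12s.png

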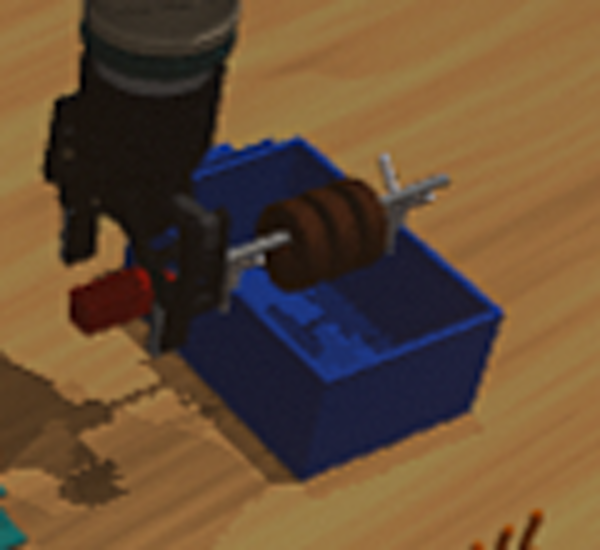

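The gripper is open and the skewer stays put. I'll retreat straight up, then sideways to clear the top view.

```bash
python3 -m handwheel '0 0 -0.2 0 0 0 1; 0 0 -0.6 0 0 0 1; 0 0 -1.2 0 0 0 1; 0 0 -2 0 0 0 1; 0 0 -3 0 0 0 1; 0 0 -4 0 0 0 1; -1 0 -4 0 0 0 1; -2 0 -4 0 0 0 1; -3 0 -4 0 0 0 1; -4 0 -4 0 0 0 1; -5 0 -4 0 0 0 1; -5 0 -4 0 0 0 1'; python3 - <<'E'
from h import *
np.set_printoptions(precision=1,suppress=True)
T=cap('top');S=cap('scene')
for n in ('top','scene'):
    c=load(n);Q=crf(cloud(c));img=c['img'].astype(int)
    for a,b in((-175,-108),(-100,-40),(45,100)):
        r=Q[(abs(Q[...,2]-103)<13)&(abs(Q[...,0])<14)&(Q[...,1]>a)&(Q[...,1]<b)];print(n,len(r),np.median(r,0),r[:,1].min() if len(r) else '',r[:,1].max() if len(r) else '')
    r=Q[(abs(Q[...,0])<30)&(abs(Q[...,1])<70)&(Q[...,2]>60)&(img.max(2)<90)&(img[...,0]<60)&(abs(Q[...,2]-100)>8)];print('rings',len(r),np.percentile(r,[3,97],axis=0))
cv2.imwrite('pics/g13s.png',cv2.resize(S['img'][60:170,350:480],None,fx=5,fy=5,interpolation=cv2.INTER_CUBIC))
cv2.imwrite('pics/g13t.png',T['img'])
E
```

```text
clock: 17.75
ee_pos: [459.9, -8.4, 243.5]
orientation: [0.762, 0.648, 0.001, 0.001]
ft_force: [-0.1, 0.1, 0.0]
grip_width: 85.3
top 247 [   0.3 -142.8  108.7] -171.5830818515516 -108.7425401365923
top 103 [  0.2 -64.5 101.3] -99.73135301391522 -41.09927083951435
top 92 [  0.1  64.7 101.1] 45.132182854563816 96.2097427611255
rings 518 [[-24.9 -63.7  63.2]
 [ 23.3  62.  118.3]]
scene 197 [   8.9 -145.7  107.5] -172.56820342513163 -111.48644757784514
scene 64 [  3.1 -63.4 101.3] -97.22740058370854 -40.40249460581235
scene 54 [  3.2  64.1 101.6] 46.28346508477811 96.14663531476907
rings 390 [[-16.8 -64.5  63.1]
 [ 27.8  62.8 117.8]]
```

View pics/g13s.png

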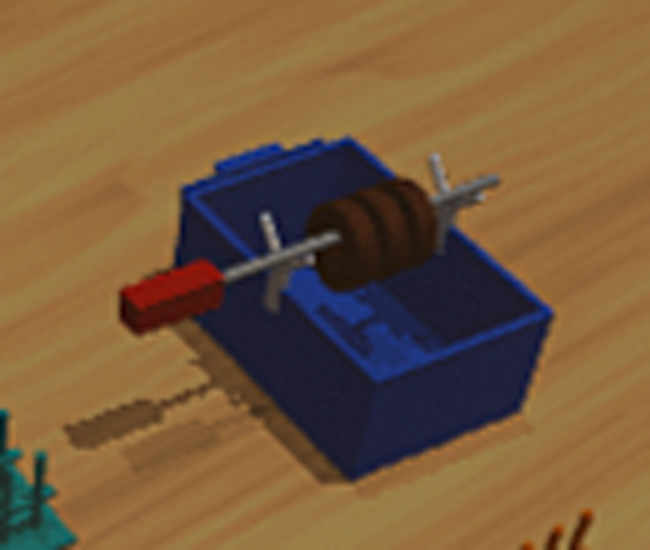

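View pics/g13t.png

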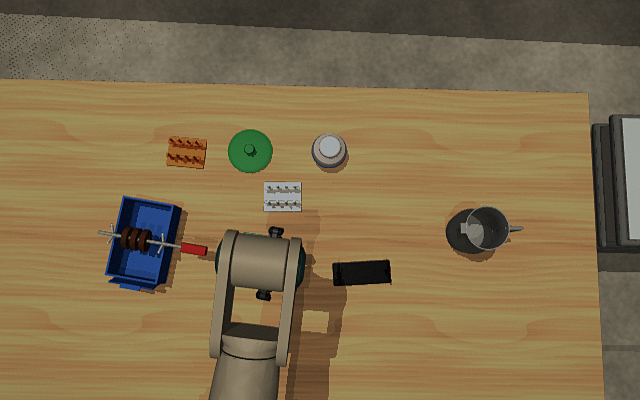

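The rod is level in both forks, and the rings hang between them at about (136,239) in the top view. The ball, lid and pitcher haven't moved. I'll pause to settle, compare frames, and hand in.

```bash
python3 -m handwheel '0 0 0 0 0 0 1; 0 0 0 0 0 0 1; 0 0 0 0 0 0 1; 0 0 0 0 0 0 1; 0 0 0 0 0 0 1; 0 0 0 0 0 0 1; 0 0 0 0 0 0 1; 0 0 0 0 0 0 1'; python3 - <<'E'
from h import *
a=load('top')['img'].astype(int);b=cap('top')['img'].astype(int)
print('crate region diff',np.abs(a-b)[190:295,95:208].mean(),'ref table',np.abs(a-b)[100:130,400:550].mean())
print(bot.hand_in())
E
```

```text
clock: 18.65
ee_pos: [460.5, -5.3, 243.2]
orientation: [0.761, 0.649, 0.001, 0.0]
ft_force: [-0.1, 0.0, 0.3]
grip_width: 85.6
crate region diff 2.0178395842112655 ref table 1.7196296296296296
the job is handed in; nothing more can be done
None
```

I threaded the skewer through all three rings in the white rack, lifted them out as one stack, and set it in the crate forks. I then opened the gripper, moved clear and handed in at about 18.7 s; the hand-in reports no verdict.

**Last checks:**
- **Skewer:** the rod surface measured 101 mm above the counter at both forks, and the handle's top at about 108 mm, so the rod is level. Its axis is 0–3 mm from the line through the forks.
- **Rings:** all three hang between the forks in both camera views. My last depth-based measure of their span picked up the fork pixels too, so it was no use. I relied on the pictures and on the span taken before lowering, which was −25 to +33 mm from the crate's middle.
- **Settling:** a frame comparison over the last second showed the crate area still, apart from image noise.
- **Bystanders:** the ball, lid and pitcher look unmoved. I saw no gripper contact with the rings, but their contact force is not something I could measure.

The two cameras disagreed by about 2–3 mm across the rod, which is about the calibration error. The highest wrist force in my readings was about 7 N, when the rod touched the forks.

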